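Dry-fit deck fittings on their hardwood pads

ROBOT

A 6-joint arm with a two-finger parallel gripper is mounted at the origin on the work surface. World frame = base frame: x ahead of the robot, y to its left, z up, the work surface at z = 0. Lengths are in m, angles in rad, forces in N, time in s.
With the tool pointing down it reaches from about 0.275 to 0.85 m from the base axis. Payload 5.2 kg.
Tool frame: the origin (TCP) lies on the centre line of the jaws, within the pads' length; the fingertips stand 11 mm ahead of it and the grasp point (between the pads) lies 8 mm behind it (ctrl.tip_extent is the distance from the TCP to the fingertips, in m); z points along the fingers, y is the line along which they close (so a half turn about z gives the same grasp; the last joint's range is limited). The gripper opens to 85 mm and grips with 20 to 120 N. Pads are 22 mm wide; open, the fingers measure 114 mm over their backs; the gripper's body (76 mm by 85 mm) begins 54 mm behind the grasp point. The pads swing forward as they close: fully open they stand 13 mm farther back than shut.
Start: joints at [-1.338, 0.259, 1.535, -0, 1.348, -0.203], TCP at [0.232, -0.499, 0.242] pointing down, gripper open.
Joint ranges: [-3.14, 3.14], [-0.91, 2.08], [0.19, 2.58], [-1.22, 4.36], [0.22, 2.71], [-3.12, 3.12]. Speed limits (rad/s): [2.57, 2.57, 3.14, 3.14, 3.14, 3.14].

INTERFACE

Orientations are given as a 3x3 rotation matrix whose columns are the frame's x, y, z axes.
In Python, from rig import telemetry, optics, ticket, ctrl gives the robot as it stands.
- The arm moves only by the tool jog_arm, never from a script. Its argument "motion" is a list of rows, each a list of 2 entries, a list of its own where there are three numbers: the shift along the tool's x, y, z scaled (see below), then the turn, a rotation vector about the tool's x, y, z scaled (see below). A call has 1 to 10 rows; each row shifts and turns the commanded pose from where the row before left it, along the tool's axes as they then stand; what a row does not reach is not made up. The controller multiplies each number of a shift by 4 cm and each number of a turn by 0.1 rad. A row lasts 1/12 s, in which the tool goes at most 41.7 mm and 7.16 degrees, less where a joint would pass 70% of its speed; a pose out of reach is approached as far as the arm can. A call with a number of a shift or a turn outside -1 to 1 is refused whole. A call with a gripper value outside its range is refused whole. "claw" is the finger opening in mm, from 0 to 85.4, set as the call begins (left out, the last holds). The fingers move at their own pace and stop on an object; "force" is the grip in N (left out, the last holds). Time passes only in rows, so rows that do not move let the fingers close. It gives the time, the measured TCP pose, the force, the opening and the grip force at its end, in the units of the state.
- telemetry.get_obs(): the state, without advancing time (a new reading comes with each control period).
- optics.grab_frame(name): name is "scene" or "top"; returns (picture, depth): 384x512x3 uint8, red, green, blue; 384x512 float32, m along the optical axis (not along the pixel's ray), 0 where there is no reading.
- optics.calibration(name): a dict with "camera_matrix" (3x3 intrinsics, pixels), "camera_from_world" (4x4, takes a point from world to camera coordinates). Camera axes: x right, y down, z forward; pixel columns grow to the right and rows downward; lengths in m; the calibration is good to about 2 mm. A picture is of the moment at which its call begins. calibration takes no time and is no camera call.
- ticket.sign_off(): hands the job in; it is judged then, once.
The state is a dict: "t": time; "qpos": joint angles; "dq": joint speeds; "joint_torque": joint torques, N m; "tcp_pos": TCP position; "tcp_rot": TCP orientation; "wrist_force": force on the tool from outside, world axes, zero at the start; "moment": the same for the moment, N m; "finger_gap": finger opening in m; "grasp_force": force on a finger pad.
Only numpy, scipy, OpenCV 4.12 (cv2) and the standard library are available. Lean on these libraries where they do the work, as an engineer would, in place of code of your own. Each camera call takes 0.05 s, during which the arm holds its last target. There are 200 camera calls.

TASK

Dry-fit the four steel deck fittings ready for drilling: set each one down upright on the dark hardwood pad whose outline matches the shape of its base, in the middle of the pad and squared up with it, so that an even rim of wood shows all round (a fitting may face either way round). Set them down rather than dropping them, and leave the white cup and the wire brush where they are.

Things in the scene. Friction and masses are not known exactly. Their poses are not given: they have to be found in the camera images.
- cleat_center (a point): Horn cleat, loose, bare stainless steel: a round cross bar 150 mm long overall with slightly raised horns, on two short legs on a flat oblong base with rounded ends, 76 x 36 mm and 6 mm thick. 53 mm high in all, 0.25 kg. Site at its centre, half-way up and 26.5 mm above its underside; x runs along the bar and the length of the base, z up. In the middle the bar is 18 mm thick with its centre line 13.5 mm above this point: pinch it there across the bar (along y).
- stanchion_base_center (a point): Stanchion base, loose, bare stainless steel: round flange 76 mm across and 6 mm thick with an upright open tube of 30 mm outside diameter. 62 mm high in all, 0.3 kg. Site at its centre, half-way up and 31 mm above its underside, on the tube's axis; z up. Pinch the tube from any side.
- eye_plate_center (a point): Eye plate, loose, bare stainless steel: square plate 56 x 56 mm and 6 mm thick with a welded arched bow of 11 mm round bar standing on it, 45 mm wide outside along x. 47.5 mm high in all, 0.2 kg. Site at its centre, half-way up and 24 mm above its underside; x lies in the plane of the bow and along an edge of the plate, z up. Pinch the crown of the bow across the bar (along y), about 14 mm above this point.
- bollard_center (a point): Cross bollard, loose, bare stainless steel: rectangular plate 100 x 56 mm and 8 mm thick, an upright post of 34 mm diameter with a 96 mm long, 12 mm thick cross pin (16 mm balls at its ends) through it, the pin's centre line 52 mm above the underside. 76 mm high in all, 0.55 kg. Site at its centre, half-way up and 38 mm above its underside, on the post's axis; x runs along the pin and the length of the plate, z up. Pinch the post along y, between the two arms of the pin.
- oblong_pad_top (a point): Dark hardwood pad for the horn cleat, oblong with half-round ends, 100 x 60 mm, 12 mm thick, stuck to the bench. Site at the centre of its top face, 12 mm above the bench; x along its length, z up. Thin scribed centre lines.
- round_pad_top (a point): Dark hardwood pad for the stanchion base, round, 100 mm across, 12 mm thick, stuck to the bench. Site at the centre of its top face, 12 mm above the bench; z up.
- square_pad_top (a point): Dark hardwood pad for the eye plate, square, 80 x 80 mm, 12 mm thick, stuck to the bench. Site at the centre of its top face, 12 mm above the bench; x and y along its edges, z up.
- rect_pad_top (a point): Dark hardwood pad for the cross bollard, rectangular with square corners, 124 x 80 mm, 12 mm thick, stuck to the bench. Site at the centre of its top face, 12 mm above the bench; x along its length, z up.
- cup: White disposable cup standing on the bench at the far left, 72 mm across the rim, 85 mm high, light and easily knocked. Origin at the centre of its underside. To be left alone.
- wire_brush: Wire brush with a wooden handle lying bristles down on the far side of the bench, about 265 mm long, 26 mm wide, 32 mm high, along its x (handle to -x). Origin at the middle of its length, on the bench. To be left alone.
Not all that is in view belongs to the job. What is shaped like the part that bears round_pad_top but red is not meant. What is shaped like the part that bears stanchion_base_center but blue is not meant.

How it is judged:
At the end, for the whole second after the job is handed in: Each fitting rests upright (0.08 rad) on its own pad: cleat oblong, stanchion base round, eye plate square, bollard rectangular; centres within 12 mm, seated within 4 mm, edges parallel within 0.2 rad (half turns free; eye plate quarter turns), at rest. Cup and brush within 3 cm, cup upright (horizontal distance between cleat_center and oblong_pad_top below 0.012 m and z of cleat_center in the frame of oblong_pad_top between 0.0225 and 0.0305 m and angle between each of cleat_center, stanchion_base_center, eye_plate_center, bollard_center's own z axis and vertical below 0.08 rad and linear speed of each of cleat, stanchion_base, eye_plate, bollard below 0.02 m/s and angle between the x axis of cleat_center and the x axis of oblong_pad_top, either way round below 0.2 rad and horizontal distance between stanchion_base_center and round_pad_top below 0.012 m and z of stanchion_base_center in the frame of round_pad_top between 0.027 and 0.035 m and horizontal distance between eye_plate_center and square_pad_top below 0.012 m and z of eye_plate_center in the frame of square_pad_top between 0.02 and 0.028 m and (angle between the x axis of eye_plate_center and the x axis of square_pad_top, either way round below 0.2 rad or angle between the x axis of eye_plate_center and the y axis of square_pad_top, either way round below 0.2 rad) and horizontal distance between bollard_center and rect_pad_top below 0.012 m and z of bollard_center in the frame of rect_pad_top between 0.034 and 0.042 m and angle between the x axis of bollard_center and the x axis of rect_pad_top, either way round below 0.2 rad and distance of each of cup, wire_brush from where it was at the start of the episode below 0.03 m and angle between cup's own z axis and vertical below 0.3 rad); the robot touches nothing.
It fails at once if the white cup is pushed along by more than 3 cm or knocked over (distance of cup from where it was at the start of the episode above 0.03 m or angle between cup's own z axis and vertical above 0.3 rad).
It fails at once if the wire brush is pushed along by more than 3 cm (distance of wire_brush from where it was at the start of the episode above 0.03 m).
It fails at once if a fitting is dropped: out of the fingers and falling or flying faster than 0.6 m/s (a fall of about 2 cm) ((contact force between the fingers and cleat below 0.02 N and linear speed of cleat above 0.6 m/s) or (contact force between the fingers and stanchion_base below 0.02 N and linear speed of stanchion_base above 0.6 m/s) or (contact force between the fingers and eye_plate below 0.02 N and linear speed of eye_plate above 0.6 m/s) or (contact force between the fingers and bollard below 0.02 N and linear speed of bollard above 0.6 m/s)).
It also fails if it takes over 120 s, if anything falls off the work surface, if the arm or the gripper's body presses on something with over 40 N, if the wrist force passes 120 N, or if a joint passes its speed limit or range.

## Working session

There is one attempt and no reset: what is moved stays moved. The work goes in short steps, Python scripts to look and compute and a tool call to move; the robot and the scene stay as the last step left them, time stands still between calls to the robot, and variables do not carry over. Pictures are saved under pics/ and viewed, at most 14 in all, crops included, and the job is handed in when it is done.

Besides the shell and the picture viewer there is one more tool, called by a JSON object that holds its "op" and its "data". jog_arm: Moves the arm, as the interface text tells. Shifts and turns lie within -1 to 1; 1 stands for 4 cm of shift or 0.1 rad of turn. Its arguments: {"type":"object","properties":{"motion":{"type":"array","items":{"type":"array"}},"claw":{"type":"number"},"force":{"type":"number"}},"required":["motion"]}

```bash
ls; mkdir -p pics; cat > h.py <<'E'
import numpy as np, cv2
from rig import telemetry, optics, ticket, ctrl
def cal(n):
    c=optics.calibration(n); return np.array(c["camera_matrix"]),np.array(c["camera_from_world"])
def grab(n,f=None):
    p,d=optics.grab_frame(n)
    if f: cv2.imwrite(f"pics/{f}.png",p[:,:,::-1]); np.savez(f"pics/{f}.npz",p=p,d=d)
    return p,d
def ray(n,uv,z):
    "pixels -> world points on plane z"
    K,T=cal(n); uv=np.atleast_2d(np.asarray(uv,float)); R,t=T[:3,:3],T[:3,3]
    d=np.c_[uv,np.ones(len(uv))]@np.linalg.inv(K).T@R; o=-R.T@t
    return o+d*((z-o[2])/d[:,2])[:,None]
def proj(n,P):
    K,T=cal(n); q=np.atleast_2d(P)@T[:3,:3].T+T[:3,3]; q=q@K.T; return q[:,:2]/q[:,2:]
def cloud(n,d):
    K,T=cal(n); v,u=np.mgrid[:d.shape[0],:d.shape[1]]
    c=np.stack([(u-K[0,2])/K[0,0]*d,(v-K[1,2])/K[1,1]*d,d],-1); return (c-T[:3,3])@T[:3,:3]
E
python3 - <<'E'
from h import *
for n in("scene","top"):
    p,d=grab(n,n+"0"); K,T=cal(n); print(n,K[0,0],-T[:3,:3].T@T[:3,3],T[2,:3],(d>0).mean())
print(telemetry.get_obs(),ctrl.tip_extent)
E
```

```text
pics
scene 405.76561743991357 [ 1.18112349 -0.07887569  0.78168391] [-0.64550124  0.0695347  -0.76058732] 0.9958852132161459
top 392.39523820014915 [0.40121325 0.01657428 1.04709871] [ 0.18065748 -0.01576256 -0.98341976] 0.9959004720052084
{'t': 0.1, 'qpos': array([-1.33780312e+00,  2.59315707e-01,  1.53600418e+00,  2.32734319e-05,
        1.34798525e+00, -2.02820356e-01]), 'dq': array([ 0.00145395, -0.00154524, -0.00234948,  0.00058256, -0.00030317,
        0.00023018]), 'joint_torque': array([ 3.19077400e-03, -4.46969533e+01, -2.91247809e+01, -1.03088903e-04,
        6.26793611e-03,  3.36469839e-06]), 'tcp_pos': array([ 0.23209067, -0.49812149,  0.24152101]), 'tcp_rot': array([[ 9.06529146e-01,  4.22143065e-01, -3.73310513e-04],
       [ 4.22143071e-01, -9.06527680e-01,  1.67144603e-03],
       [ 3.67173036e-04, -1.67280499e-03, -9.99998533e-01]]), 'wrist_force': array([-0.38097681, -0.40621019,  0.49389897]), 'moment': array([0.02218633, 0.00301847, 0.01407299]), 'grasp_force': 0.0, 'finger_gap': 0.08523217832082296} 0.011
```

View pics/top0.png

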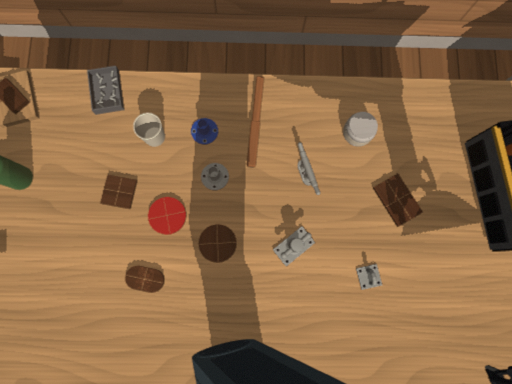

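View pics/scene0.png

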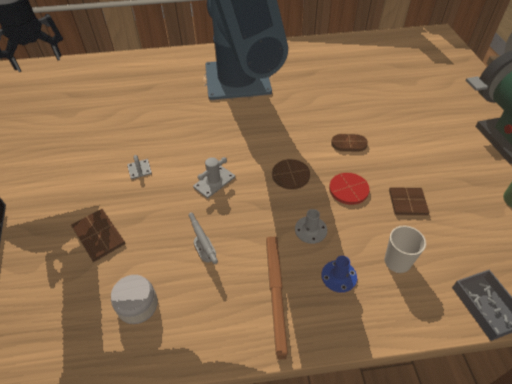

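Top view: the steel stanchion base is at (215,177), with a blue decoy at (204,131). The dark round pad is at (217,243), with a red decoy at (167,216). The square pad is at (119,190), and another dark block sits off to the left at (13,95). The oblong pad is at (145,278), and the rectangular pad at (397,200). The eye plate is at (369,276), bollard (294,245), cleat (307,168), cup (149,129), a white tin at (361,128), and the brush at (256,120).

I'm choosing the bare steel fittings and the dark pads. One enlarged crop will check that choice.

```bash
python3 - <<'E'
from h import *
p=np.load("pics/top0.npz")["p"];d=np.load("pics/top0.npz")["d"]
def up(u,v,w,h,s): return cv2.resize(p[v:v+h,u:u+w],None,fx=s,fy=s,interpolation=cv2.INTER_CUBIC)
a=np.hstack([up(270,130,66,66,4),up(185,145,66,66,4),up(262,212,66,66,4)])
b=np.hstack([up(336,245,66,66,4),up(364,165,66,66,4),up(112,245,66,66,4)])
cv2.imwrite("pics/crops.png",np.vstack([a,b])[:,:,::-1])
W=cloud("top",d); z=W[:,:,2]
bench=z[280:330,60:180]; print("bench z",np.median(bench),bench.std())
# heights
hsv=cv2.cvtColor(p,cv2.COLOR_RGB2HSV)
m=((hsv[...,2]<105)&(z>.006)&(z<.02)).astype(np.uint8); m=cv2.morphologyEx(m,cv2.MORPH_CLOSE,np.ones((5,5)));m=cv2.morphologyEx(m,cv2.MORPH_OPEN,np.ones((3,3)))
for c in cv2.findContours(m,0,2)[0]:
    if cv2.contourArea(c)<200: continue
    q=ray("top",c[:,0,:],.012)[:,:2]; r=cv2.minAreaRect((q*1000).astype(np.float32)); print("pad",c[:,0].mean(0).round(),np.round(r[0],1),np.round(r[1],1),round(r[2],1),cv2.contourArea(c))
m=((hsv[...,1]<60)&(z>.002)&(z<.09)).astype(np.uint8); m=cv2.morphologyEx(m,cv2.MORPH_OPEN,np.ones((2,2)))
for c in cv2.findContours(m,0,2)[0]:
    if cv2.contourArea(c)<80: continue
    mm=np.zeros_like(m);cv2.drawContours(mm,[c],-1,1,-1);s=mm>0; print("steel",c[:,0].mean(0).round(),cv2.contourArea(c),"zmax",np.percentile(z[s],[5,50,98]).round(3))
E
```

```text
bench z 0.0013489199955215496 0.06033823826289565
pad [146. 279.] [365.9 280.3] [98.7 58.6] 81.0 744.0
pad [219. 243.] [458.7  96.2] [96.3 97. ] 1.1 1093.5
pad [118. 191.] [592.2 364.6] [81.  79.3] 80.8 836.5
pad [397. 199.] [ 585.  -384.6] [123.5  82.7] 30.5 1290.0
pad [216. 176.] [639.4 109.3] [72.1 70.2] 1.7 502.5
pad [206. 132.] [761.8 137.7] [60.7 70.6] 38.2 299.0
pad [105.  91.] [877.3 421.4] [123.7  81.3] 11.0 1044.0
steel [370. 277.] 399.5 zmax [0.003 0.007 0.047]
steel [296. 245.] 729.5 zmax [0.005 0.01  0.079]
steel [214. 177.] 513.5 zmax [0.003 0.008 0.063]
steel [308. 170.] 359.5 zmax [0.005 0.047 0.054]
steel [491. 189.] 821.5 zmax [0.015 0.075 0.093]
steel [150. 129.] 467.5 zmax [0.003 0.054 0.087]
steel [361. 130.] 738.5 zmax [0.032 0.059 0.063]
steel [103.  92.] 1113.5 zmax [0.002 0.007 0.033]
```

View pics/crops.png

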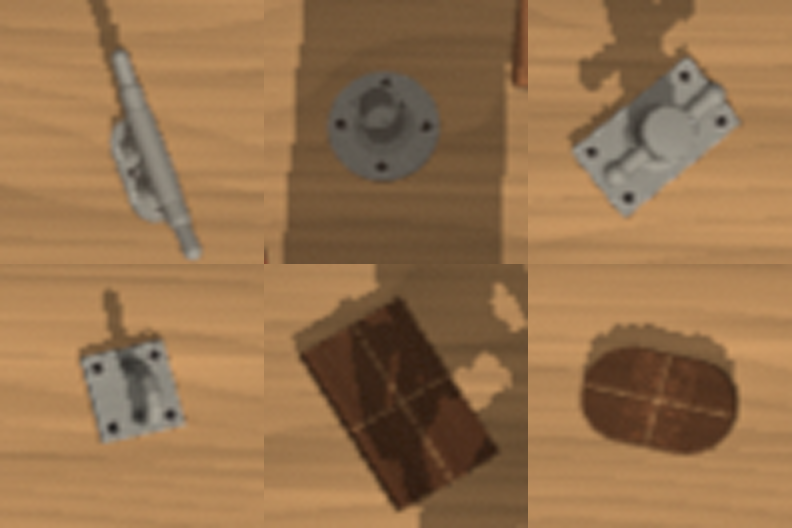

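The crops confirm the bare-steel cleat, stanchion base, bollard and eye plate, all upright, plus the dark rectangular and oblong pads. Pad sizes and heights match the description. Next I'll measure the fitting poses.

```bash
cat >> h.py <<'E'
def rect(q):
    r=cv2.minAreaRect((q[:,:2]*1000).astype(np.float32)); b=cv2.boxPoints(r); e=[b[1]-b[0],b[2]-b[1]]; l=max(e,key=np.linalg.norm)
    return np.round(r[0],1),np.round(sorted(r[1]),1),round(np.degrees(np.arctan2(l[1],l[0]))%180,1)
def meas(n,p,d,box,zp,ztop,zc):
    "box u,v,half; plate-top height; top band (lo,hi) cast on zc"
    u,v,h=box; W=cloud(n,d); z=W[...,2]; hsv=cv2.cvtColor(p,cv2.COLOR_RGB2HSV)
    s=(hsv[...,1]<75); k=np.zeros_like(s);k[v-h:v+h,u-h:u+h]=1; s&=k
    out=[]
    for lo,hi,zz in((.0025,.014,zp),(ztop[0],ztop[1],zc)):
        m=(s&(z>lo)&(z<hi)).astype(np.uint8)
        nl,L,st,_=cv2.connectedComponentsWithStats(m,connectivity=8)
        if nl<2: out.append(None);continue
        m=(L==1+np.argmax(st[1:,4])) if zz==zp else m>0
        vv,uu=np.nonzero(m); q=ray(n,np.c_[uu,vv],zz)
        out.append((len(q),rect(q),q[:,:2].mean(0).round(4)))
    return out
E
python3 - <<'E'
from h import *
for n in("top","scene"):
    f=np.load(f"pics/{n}0.npz");p,d=f["p"],f["d"]
    c={"stan":[(215,177),(311,227)],"eye":[(370,275),(139,168)],"boll":[(295,245),(214,178)],"cleat":[(306,167),(202,240)]}
    Z={"stan":(.006,(.05,.07),.062),"eye":(.006,(.03,.055),.042),"boll":(.008,(.066,.085),.076),"cleat":(.006,(.032,.062),.042)}
    for k in c:
        b=c[k][n=="scene"]
        for o in meas(n,p,d,(*b,34),*Z[k]): print(n,k,o)
E
```

```text
top stan (418, (array([640.8, 111. ]), array([71.4, 72.6]), np.float32(46.1)), array([0.6377, 0.1101]))
top stan (57, (array([638.9, 109.6]), array([27.5, 29.9]), np.float32(46.0)), array([0.6392, 0.1095]))
top eye (355, (array([ 380.8, -300.9]), array([55.2, 56. ]), np.float32(103.0)), array([ 0.3809, -0.2989]))
top eye (78, (array([ 380.5, -300.6]), array([13.7, 40.8]), np.float32(12.5)), array([ 0.3804, -0.3007]))
top boll (509, (array([ 456.7, -104.3]), array([55.6, 99.7]), np.float32(129.7)), array([ 0.4558, -0.1019]))
top boll (147, (array([ 456.1, -104.5]), array([29.7, 32. ]), np.float32(0.1)), array([ 0.4558, -0.1043]))
top cleat (121, (array([ 654.5, -130.2]), array([17.3, 72.1]), np.float32(21.7)), array([ 0.6536, -0.13  ]))
top cleat (291, (array([ 658.5, -137.6]), array([ 18.1, 147.9]), np.float32(19.4)), array([ 0.6581, -0.1385]))
scene stan (498, (array([648. , 106.4]), array([72. , 73.8]), np.float32(71.5)), array([0.652 , 0.1053]))
scene stan (104, (array([698. , 117.1]), array([ 32.4, 135.8]), np.float32(12.5)), array([0.653 , 0.1076]))
scene eye (272, (array([ 385.9, -303.7]), array([55. , 58.6]), np.float32(12.3)), array([ 0.3874, -0.3031]))
scene eye (48, (array([ 393.6, -302.3]), array([10.7, 47.4]), np.float32(13.9)), array([ 0.3944, -0.3016]))
scene boll (494, (array([ 462.2, -106.3]), array([ 58.7, 102.1]), np.float32(128.6)), array([ 0.4681, -0.1073]))
scene boll (133, (array([ 466.7, -106.7]), array([31. , 42.9]), np.float32(5.9)), array([ 0.4656, -0.1069]))
scene cleat (135, (array([ 667.1, -151.3]), array([15.5, 74.5]), np.float32(23.8)), array([ 0.6699, -0.1503]))
scene cleat (377, (array([ 656.7, -144.2]), array([ 18.3, 150.8]), np.float32(20.2)), array([ 0.6629, -0.1413]))
```

{"op": "jog_arm", "data": {"motion": [[[0,0,0],[0,0,0.73]],[[0,0,0],[0,0,0.73]],[[0,0,0],[0,0,0.73]],[[0.67,-0.57,0],[0,0,0]],[[0.67,-0.57,0],[0,0,0]],[[0.67,-0.57,0],[0,0,0]],[[0.67,-0.57,0],[0,0,0]],[[0.67,-0.57,0],[0,0,0]],[[0.67,-0.57,0],[0,0,0]],[[0.67,-0.57,0],[0,0,0]]], "claw": 50, "force": 50}}

```text
t: 0.93
tcp_pos: [0.3816, -0.3007, 0.242]
tcp_rot: [[0.977, 0.215, -0.0], [0.215, -0.977, 0.001], [-0.0, -0.001, -1.0]]
wrist_force: [0.1, -0.3, -0.3]
finger_gap: 0.0501
grasp_force: 0.0
```

{"op": "jog_arm", "data": {"motion": [[[0,0,0.6],[0,0,0]],[[0,0,0.6],[0,0,0]],[[0,0,0.6],[0,0,0]],[[0,0,0.6],[0,0,0]],[[0,0,0],[0,0,0]],[[0,0,0],[0,0,0]]]}}

```text
t: 1.43
tcp_pos: [0.3804, -0.3015, 0.1454]
tcp_rot: [[0.977, 0.215, -0.002], [0.215, -0.977, 0.003], [-0.002, -0.003, -1.0]]
wrist_force: [-0.4, -0.4, -0.7]
finger_gap: 0.0501
grasp_force: 0.0
```

```bash
cat >> h.py <<'E'
def go(x,y,z,yaw):
    o=telemetry.get_obs(); R,P=o["tcp_rot"],o["tcp_pos"]; a=np.degrees(np.arctan2(R[1,0],R[0,0]))
    t=(yaw-a+90)%180-90; t2=(yaw-a+180)%360-180
    c,s=np.cos(np.radians(yaw)),np.sin(np.radians(yaw))
    T=np.array([[c,s,0],[s,-c,0],[0,0,-1]]); u=(np.array([x,y,z])-P)@T/.04
    print("t%.1f pos"%o["t"],P.round(4),"yaw %.1f"%a,"tilt",R[:2,2].round(3),"gap %.4f F %.1f"%(o["finger_gap"],o["grasp_force"]),"wf",o["wrist_force"].round(1))
    print(" turn units: exact yaw %.2f (mod 180 %.2f); then shift units x %.2f y %.2f z %.2f"%(-np.radians(t2)*10,-np.radians(t)*10,*u))
E
python3 -c "
from h import *
go(.3806,-.3007,.03,12.5)
p,d=grab('scene','s1'); cv2.imwrite('pics/s1c.png',cv2.resize(p[60:240,60:260],None,fx=3,fy=3)[:,:,::-1])"
```

```text
t1.4 pos [ 0.3804 -0.3015  0.1454] yaw 12.4 tilt [-0.002  0.003] gap 0.0501 F 0.0 wf [-0.4 -0.4 -0.7]
 turn units: exact yaw -0.01 (mod 180 -0.01); then shift units x 0.01 y -0.02 z 2.88
```

View pics/s1c.png

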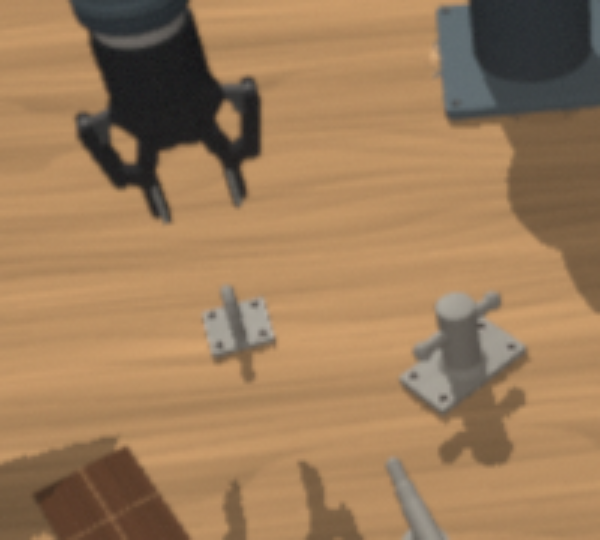

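The open gripper is above the eye plate (at crop pixel (240,325)), with the jaws straddling the bow. Descending and gripping.

{"op": "jog_arm", "data": {"motion": [[[0,0,0.6],[0,0,0]],[[0,0,0.6],[0,0,0]],[[0,0,0.6],[0,0,0]],[[0,0,0.6],[0,0,0]],[[0,0,0.48],[0,0,0]],[[0,0,0],[0,0,0]],[[0,0,0],[0,0,0]]]}}

```text
t: 2.07
tcp_pos: [0.3814, -0.303, 0.0319]
tcp_rot: [[0.977, 0.215, 0.0], [0.215, -0.977, -0.0], [0.0, 0.0, -1.0]]
wrist_force: [0.8, -0.1, 0.6]
finger_gap: 0.0501
grasp_force: 0.0
```

{"op": "jog_arm", "data": {"motion": [[[0,0,0],[0,0,0]],[[0,0,0],[0,0,0]],[[0,0,0],[0,0,0]],[[0,0,0],[0,0,0]],[[0,0,0],[0,0,0]],[[0,0,0],[0,0,0]],[[0,0,0],[0,0,0]],[[0,0,0],[0,0,0]]], "claw": 0, "force": 60}}

```text
t: 2.73
tcp_pos: [0.3818, -0.3035, 0.0326]
tcp_rot: [[0.977, 0.215, 0.002], [0.215, -0.977, -0.003], [0.001, 0.003, -1.0]]
wrist_force: [-1.3, -0.3, 6.4]
finger_gap: 0.0091
grasp_force: 58.7
```

{"op": "jog_arm", "data": {"motion": [[[0,0,-0.3],[0,0,0]],[[0,0,-0.6],[0,0,0]],[[0,0,-0.8],[0,0,0]],[[0,0,-0.8],[0,0,0]],[[0,0,-0.6],[0,0,0]],[[0,0,-0.3],[0,0,0]],[[0,0,0],[0,0,0]],[[0,0,0],[0,0,0]]]}}

```text
t: 3.4
tcp_pos: [0.3811, -0.3024, 0.1675]
tcp_rot: [[0.977, 0.215, 0.001], [0.215, -0.977, -0.001], [0.001, 0.001, -1.0]]
wrist_force: [-0.3, -0.2, -2.5]
finger_gap: 0.0094
grasp_force: 58.8
```

```bash
python3 -c "
from h import *
go(.5922,.3646,.16,-9.2)"
```

```text
t3.4 pos [ 0.3811 -0.3024  0.1675] yaw 12.4 tilt [ 0.001 -0.001] gap 0.0094 F 58.8 wf [-0.3 -0.2 -2.5]
 turn units: exact yaw 3.77 (mod 180 3.77); then shift units x 2.54 y -17.30 z 0.19
```

{"op": "jog_arm", "data": {"motion": [[[0,0,0],[0,0,0.94]],[[0,0,0],[0,0,0.94]],[[0,0,0],[0,0,0.94]],[[0,0,0],[0,0,0.94]],[[0.1,-0.7,0],[0,0,0]],[[0.1,-0.7,0],[0,0,0]],[[0.1,-0.7,0],[0,0,0]],[[0.1,-0.7,0],[0,0,0]],[[0.1,-0.7,0],[0,0,0]],[[0.1,-0.7,0],[0,0,0]]]}}

```text
t: 4.23
tcp_pos: [0.4304, -0.1383, 0.1652]
tcp_rot: [[0.987, -0.159, -0.003], [-0.159, -0.987, 0.002], [-0.003, -0.002, -1.0]]
wrist_force: [0.7, -0.8, -1.6]
finger_gap: 0.0092
grasp_force: 58.9
```

{"op": "jog_arm", "data": {"motion": [[[0.1,-0.7,0],[0,0,0]],[[0.1,-0.7,0],[0,0,0]],[[0.1,-0.7,0],[0,0,0]],[[0.1,-0.7,0],[0,0,0]],[[0.1,-0.7,0],[0,0,0]],[[0.1,-0.7,0],[0,0,0]],[[0.1,-0.7,0],[0,0,0]],[[0.1,-0.7,0],[0,0,0]],[[0.1,-0.7,0],[0,0,0]],[[0.1,-0.7,0],[0,0,0]]]}}

```text
t: 5.07
tcp_pos: [0.5141, 0.1312, 0.1649]
tcp_rot: [[0.987, -0.158, -0.004], [-0.159, -0.987, -0.0], [-0.004, 0.001, -1.0]]
wrist_force: [-0.4, 0.1, -1.9]
finger_gap: 0.0091
grasp_force: 58.9
```

{"op": "jog_arm", "data": {"motion": [[[0.1,-0.7,0],[0,0,0]],[[0.1,-0.7,0],[0,0,0]],[[0.1,-0.7,0],[0,0,0]],[[0.1,-0.7,0],[0,0,0]],[[0.1,-0.7,0],[0,0,0]],[[0.1,-0.7,0],[0,0,0]],[[0.1,-0.7,0],[0,0,0]],[[0.1,-0.6,0],[0,0,0]],[[0,0,0],[0,0,0]],[[0,0,0],[0,0,0]]]}}

```text
t: 5.9
tcp_pos: [0.5805, 0.3427, 0.164]
tcp_rot: [[0.988, -0.156, -0.004], [-0.156, -0.988, -0.002], [-0.004, 0.002, -1.0]]
wrist_force: [-1.0, -0.5, -2.1]
finger_gap: 0.0096
grasp_force: 58.9
```

```bash
python3 -c "
from h import *
go(.5922,.3646,.046,-9.2)
p,d=grab('scene','s2'); cv2.imwrite('pics/s2c.png',cv2.resize(p[90:270,330:500],None,fx=3,fy=3)[:,:,::-1])"
```

```text
t5.9 pos [0.5805 0.3427 0.164 ] yaw -9.0 tilt [-0.004 -0.002] gap 0.0096 F 58.9 wf [-1.  -0.5 -2.1]
 turn units: exact yaw 0.03 (mod 180 0.03); then shift units x 0.20 y -0.59 z 2.95
```

View pics/s2c.png

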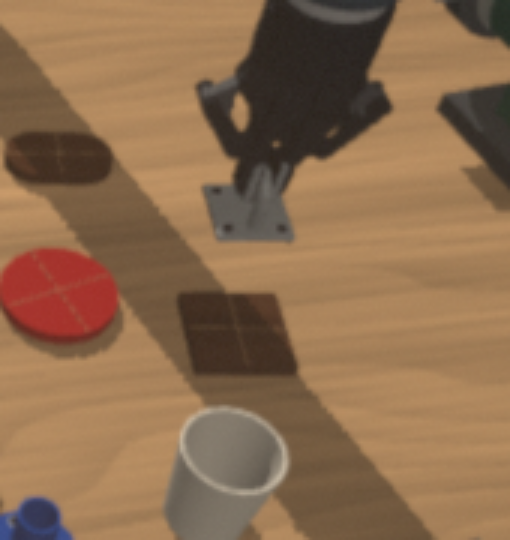

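The eye plate hangs level at crop (250,212), and the square pad is at (237,333). Aligning and lowering.

{"op": "jog_arm", "data": {"motion": [[[0.2,-0.59,0],[0,0,0]],[[0,0,0.6],[0,0,0]],[[0,0,0.6],[0,0,0]],[[0,0,0.6],[0,0,0]],[[0,0,0.4],[0,0,0]],[[0,0,0.3],[0,0,0]],[[0,0,0],[0,0,0]],[[0,0,0],[0,0,0]]]}}

```text
t: 6.62
tcp_pos: [0.593, 0.363, 0.0665]
tcp_rot: [[0.987, -0.159, -0.002], [-0.159, -0.987, -0.001], [-0.002, 0.001, -1.0]]
wrist_force: [0.8, 1.0, -0.8]
finger_gap: 0.0095
grasp_force: 59.1
```

```bash
python3 -c "
from h import *
go(.5922,.3646,.0445,-9.2)"
```

```text
t6.6 pos [0.593  0.363  0.0665] yaw -9.2 tilt [-0.002 -0.001] gap 0.0095 F 59.1 wf [ 0.8  1.  -0.8]
 turn units: exact yaw 0.00 (mod 180 0.00); then shift units x -0.03 y -0.04 z 0.55
```

{"op": "jog_arm", "data": {"motion": [[[0,0,0.2],[0,0,0]],[[0,0,0.15],[0,0,0]],[[0,0,0.1],[0,0,0]],[[0,0,0.05],[0,0,0]],[[0,0,0.05],[0,0,0]],[[0,0,0],[0,0,0]],[[0,0,0],[0,0,0]]]}}

```text
t: 7.2
tcp_pos: [0.5935, 0.3641, 0.0452]
tcp_rot: [[0.987, -0.158, 0.0], [-0.158, -0.987, 0.0], [0.0, -0.0, -1.0]]
wrist_force: [-0.5, 0.4, -1.4]
finger_gap: 0.009
grasp_force: 59.1
```

{"op": "jog_arm", "data": {"motion": [[[0,0,0.04],[0,0,0]],[[0,0,0],[0,0,0]],[[0,0,0],[0,0,0]]]}}

```text
t: 7.45
tcp_pos: [0.5936, 0.3642, 0.0446]
tcp_rot: [[0.987, -0.158, 0.001], [-0.158, -0.987, 0.0], [0.001, -0.001, -1.0]]
wrist_force: [-3.0, -1.7, 4.9]
finger_gap: 0.0094
grasp_force: 59.7
```

{"op": "jog_arm", "data": {"motion": [[[0,0,0.04],[0,0,0]],[[0,0,0],[0,0,0]],[[0,0,0],[0,0,0]]]}}

```text
t: 7.7
tcp_pos: [0.5936, 0.3642, 0.0446]
tcp_rot: [[0.987, -0.158, 0.002], [-0.158, -0.987, 0.001], [0.001, -0.001, -1.0]]
wrist_force: [-6.6, -1.9, 12.8]
finger_gap: 0.0092
grasp_force: 61.1
```

Seated at z 0.0446, as expected. Releasing and rising.

{"op": "jog_arm", "data": {"motion": [[[0,0,-0.04],[0,0,0]],[[0,0,0],[0,0,0]],[[0,0,0],[0,0,0]],[[0,0,0],[0,0,0]],[[0,0,0],[0,0,0]]], "claw": 60}}

```text
t: 8.12
tcp_pos: [0.5933, 0.3639, 0.0431]
tcp_rot: [[0.987, -0.159, -0.0], [-0.159, -0.987, -0.0], [-0.0, 0.0, -1.0]]
wrist_force: [0.2, -0.2, 0.3]
finger_gap: 0.0599
grasp_force: 0.0
```

{"op": "jog_arm", "data": {"motion": [[[0,0,-0.4],[0,0,0]],[[0,0,-0.7],[0,0,0]],[[0,0,-0.7],[0,0,0]],[[0,0,-0.7],[0,0,0]],[[0,0,-0.7],[0,0,0]],[[0,0,0],[0,0,0]]]}}

```text
t: 8.62
tcp_pos: [0.5965, 0.3653, 0.1787]
tcp_rot: [[0.987, -0.158, 0.01], [-0.158, -0.987, 0.004], [0.01, -0.006, -1.0]]
wrist_force: [1.3, 0.9, 1.1]
finger_gap: 0.0602
grasp_force: 0.0
```

```bash
python3 -c "
from h import *
go(.6395,.110,.15,-20)"
```

```text
t8.6 pos [0.5965 0.3653 0.1787] yaw -9.1 tilt [0.01  0.004] gap 0.0602 F 0.0 wf [1.3 0.9 1.1]
 turn units: exact yaw 1.90 (mod 180 1.90); then shift units x 3.19 y 5.63 z 0.72
```

{"op": "jog_arm", "data": {"motion": [[[0.23,0.68,0],[0,0,0]],[[0.23,0.68,0],[0,0,0]],[[0.23,0.68,0],[0,0,0]],[[0.23,0.68,0],[0,0,0]],[[0.23,0.68,0],[0,0,0]],[[0.23,0.68,0],[0,0,0]],[[0.23,0.68,0],[0,0,0]],[[0.23,0.68,0],[0,0,0]],[[0.23,0.68,0],[0,0,0]],[[0,0,0],[0,0,0]]]}}

```text
t: 9.45
tcp_pos: [0.6373, 0.1037, 0.1708]
tcp_rot: [[0.987, -0.163, -0.0], [-0.163, -0.987, -0.003], [0.0, 0.003, -1.0]]
wrist_force: [1.3, -0.4, 0.1]
finger_gap: 0.0602
grasp_force: 0.0
```

{"op": "jog_arm", "data": {"motion": [[[0,0,0.6],[0,0,0]],[[0,0,0.6],[0,0,0]],[[0,0,0.5],[0,0,0]],[[0,0,0],[0,0,0]],[[0,0,0],[0,0,0]]]}}

```text
t: 9.87
tcp_pos: [0.6353, 0.1095, 0.1021]
tcp_rot: [[0.987, -0.158, -0.003], [-0.158, -0.987, 0.0], [-0.003, 0.0, -1.0]]
wrist_force: [1.1, -0.6, 0.1]
finger_gap: 0.0595
grasp_force: 0.0
```

```bash
python3 -c "
from h import *
go(.6395,.110,.034,-9.2)
p,d=grab('scene','s3'); cv2.imwrite('pics/s3c.png',cv2.resize(p[100:300,240:450],None,fx=3,fy=3)[:,:,::-1])
p,d=grab('top','t3')
for o in meas('top',p,d,(119,190,34),.018,(.042,.072),.056): print(o)
"
```

```text
t9.9 pos [0.6353 0.1095 0.1021] yaw -9.1 tilt [-0.003  0.   ] gap 0.0595 F 0.0 wf [ 1.1 -0.6  0.1]
 turn units: exact yaw 0.01 (mod 180 0.01); then shift units x 0.10 y -0.03 z 1.70
(8, (array([578.5, 397.1]), array([ 1.9, 19.2]), np.float32(171.1)), array([0.5785, 0.3971]))
(71, (array([588.4, 363.5]), array([14.9, 40. ]), np.float32(174.5)), array([0.5892, 0.3636]))
```

View pics/s3c.png

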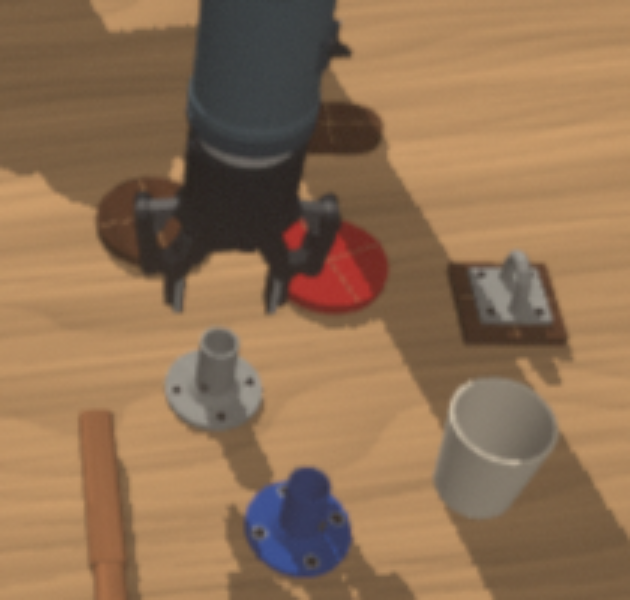

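The eye plate stands on the square pad with a rim of wood visible at crop (510,300). The jaws are above the steel stanchion base at (215,380). Descending and gripping.

{"op": "jog_arm", "data": {"motion": [[[0.1,-0.03,0.2],[0,0,0]],[[0,0,0.5],[0,0,0]],[[0,0,0.5],[0,0,0]],[[0,0,0.4],[0,0,0]],[[0,0,0.1],[0,0,0]],[[0,0,0],[0,0,0]],[[0,0,0],[0,0,0]]]}}

```text
t: 10.55
tcp_pos: [0.6414, 0.1098, 0.0365]
tcp_rot: [[0.987, -0.158, 0.002], [-0.158, -0.987, -0.0], [0.002, -0.0, -1.0]]
wrist_force: [0.5, -0.6, 1.5]
finger_gap: 0.0598
grasp_force: 0.0
```

{"op": "jog_arm", "data": {"motion": [[[0,0,0],[0,0,0]],[[0,0,0],[0,0,0]],[[0,0,0],[0,0,0]],[[0,0,0],[0,0,0]],[[0,0,0],[0,0,0]],[[0,0,0],[0,0,0]],[[0,0,0],[0,0,0]]], "claw": 0, "force": 70}}

```text
t: 11.13
tcp_pos: [0.6416, 0.1097, 0.0372]
tcp_rot: [[0.987, -0.158, 0.003], [-0.158, -0.987, -0.0], [0.003, -0.0, -1.0]]
wrist_force: [0.6, 0.1, 5.1]
finger_gap: 0.0284
grasp_force: 69.4
```

{"op": "jog_arm", "data": {"motion": [[[0,0,-0.2],[0,0,0]],[[0,0,-0.5],[0,0,0]],[[0,0,-0.8],[0,0,0]],[[0,0,-0.8],[0,0,0]],[[0,0,-0.6],[0,0,0]],[[0,0,-0.3],[0,0,0]],[[0,0,0],[0,0,0]],[[0,0,0],[0,0,0]]]}}

```text
t: 11.8
tcp_pos: [0.6401, 0.1097, 0.1631]
tcp_rot: [[0.987, -0.159, -0.0], [-0.159, -0.987, 0.0], [-0.0, 0.0, -1.0]]
wrist_force: [-0.3, -0.7, -2.7]
finger_gap: 0.0281
grasp_force: 69.3
```

```bash
python3 -c "
from h import *
go(.4587,.0962,.16,-9.2)"
```

```text
t11.8 pos [0.6401 0.1097 0.1631] yaw -9.1 tilt [-0.  0.] gap 0.0281 F 69.3 wf [-0.3 -0.7 -2.7]
 turn units: exact yaw 0.01 (mod 180 0.01); then shift units x -4.42 y 1.06 z 0.08
```

{"op": "jog_arm", "data": {"motion": [[[-0.63,0.15,0],[0,0,0]],[[-0.63,0.15,0],[0,0,0]],[[-0.63,0.15,0],[0,0,0]],[[-0.63,0.15,0],[0,0,0]],[[-0.63,0.15,0],[0,0,0]],[[-0.63,0.15,0],[0,0,0]],[[-0.6,0.15,0],[0,0,0]],[[0,0,0],[0,0,0]],[[0,0,0],[0,0,0]]]}}

```text
t: 12.55
tcp_pos: [0.4582, 0.0961, 0.1616]
tcp_rot: [[0.987, -0.159, -0.004], [-0.159, -0.987, 0.0], [-0.004, 0.001, -1.0]]
wrist_force: [0.5, -0.7, -2.7]
finger_gap: 0.0282
grasp_force: 69.5
```

{"op": "jog_arm", "data": {"motion": [[[0,0,0.4],[0,0,0]],[[0,0,0.6],[0,0,0]],[[0,0,0.6],[0,0,0]],[[0,0,0.5],[0,0,0]],[[0,0,0.3],[0,0,0]],[[0,0,0],[0,0,0]],[[0,0,0],[0,0,0]],[[0,0,0],[0,0,0]]]}}

```text
t: 13.22
tcp_pos: [0.4616, 0.096, 0.0676]
tcp_rot: [[0.987, -0.159, 0.0], [-0.159, -0.987, 0.0], [0.0, -0.0, -1.0]]
wrist_force: [0.1, -0.7, -2.1]
finger_gap: 0.0282
grasp_force: 69.5
```

```bash
python3 -c "
from h import *
go(.4595,.0962,.049,-9.2)"
```

```text
t13.2 pos [0.4616 0.096  0.0676] yaw -9.1 tilt [0. 0.] gap 0.0282 F 69.5 wf [ 0.1 -0.7 -2.1]
 turn units: exact yaw 0.01 (mod 180 0.01); then shift units x -0.05 y 0.00 z 0.46
```

{"op": "jog_arm", "data": {"motion": [[[-0.05,0,0.15],[0,0,0]],[[0,0,0.1],[0,0,0]],[[0,0,0.1],[0,0,0]],[[0,0,0.05],[0,0,0]],[[0,0,0.03],[0,0,0]],[[0,0,0],[0,0,0]],[[0,0,0],[0,0,0]]]}}

```text
t: 13.8
tcp_pos: [0.4589, 0.0963, 0.0504]
tcp_rot: [[0.987, -0.159, 0.0], [-0.159, -0.987, 0.0], [0.0, -0.0, -1.0]]
wrist_force: [-0.0, -0.1, -3.5]
finger_gap: 0.0283
grasp_force: 69.5
```

{"op": "jog_arm", "data": {"motion": [[[0,0,0.04],[0,0,0]],[[0,0,0],[0,0,0]],[[0,0,0],[0,0,0]]]}}

```text
t: 14.05
tcp_pos: [0.4592, 0.0964, 0.0492]
tcp_rot: [[0.987, -0.158, 0.001], [-0.158, -0.987, -0.0], [0.001, -0.0, -1.0]]
wrist_force: [-1.3, 0.8, 2.9]
finger_gap: 0.0283
grasp_force: 70.0
```

Contact at the expected height. Releasing and rising, with the next turn for the bollard worked out afterwards.

{"op": "jog_arm", "data": {"motion": [[[0,0,0],[0,0,0]],[[0,0,0],[0,0,0]],[[0,0,0],[0,0,0]],[[0,0,0],[0,0,0]],[[0,0,0],[0,0,0]]], "claw": 65}}

```text
t: 14.47
tcp_pos: [0.4589, 0.0963, 0.0487]
tcp_rot: [[0.987, -0.159, 0.0], [-0.159, -0.987, 0.0], [0.0, -0.0, -1.0]]
wrist_force: [0.3, 0.1, -0.6]
finger_gap: 0.0652
grasp_force: 0.0
```

{"op": "jog_arm", "data": {"motion": [[[0,0,-0.3],[0,0,0]],[[0,0,-0.7],[0,0,0]],[[0,0,-0.7],[0,0,0]],[[0,0,-0.7],[0,0,0]],[[0,0,-0.5],[0,0,0]],[[0,0,0],[0,0,0]],[[0,0,0],[0,0,0]]]}}

```text
t: 15.05
tcp_pos: [0.4596, 0.0963, 0.1657]
tcp_rot: [[0.987, -0.158, 0.003], [-0.158, -0.987, -0.0], [0.003, -0.0, -1.0]]
wrist_force: [-0.5, -0.1, -0.9]
finger_gap: 0.0653
grasp_force: 0.0
```

```bash
python3 -c "
from h import *
go(.4563,-.1044,.16,-50.3)"
```

```text
t15.1 pos [0.4596 0.0963 0.1657] yaw -9.1 tilt [ 0.003 -0.   ] gap 0.0653 F 0.0 wf [-0.5 -0.1 -0.9]
 turn units: exact yaw 7.19 (mod 180 7.19); then shift units x 3.81 y 3.27 z 0.14
```

{"op": "jog_arm", "data": {"motion": [[[0,0,0],[0,0,0.9]],[[0,0,0],[0,0,0.9]],[[0,0,0],[0,0,0.9]],[[0,0,0],[0,0,0.9]],[[0,0,0],[0,0,0.9]],[[0,0,0],[0,0,0.9]],[[0,0,0],[0,0,0.9]],[[0,0,0],[0,0,0.9]]]}}

```text
t: 15.72
tcp_pos: [0.4577, 0.0963, 0.1629]
tcp_rot: [[0.634, -0.773, -0.004], [-0.773, -0.634, 0.0], [-0.002, 0.003, -1.0]]
wrist_force: [-0.5, 0.1, 0.1]
finger_gap: 0.065
grasp_force: 0.0
```

{"op": "jog_arm", "data": {"motion": [[[0.48,0.41,0],[0,0,0]],[[0.48,0.41,0],[0,0,0]],[[0.48,0.41,0],[0,0,0]],[[0.48,0.41,0],[0,0,0]],[[0.48,0.41,0],[0,0,0]],[[0.48,0.41,0],[0,0,0]],[[0.48,0.41,0],[0,0,0]],[[0.46,0.4,0],[0,0,0]],[[0,0,0],[0,0,0]],[[0,0,0],[0,0,0]]]}}

```text
t: 16.55
tcp_pos: [0.4547, -0.1054, 0.1631]
tcp_rot: [[0.636, -0.772, -0.003], [-0.772, -0.636, 0.002], [-0.003, 0.001, -1.0]]
wrist_force: [-0.0, 0.2, -0.6]
finger_gap: 0.0651
grasp_force: 0.0
```

```bash
python3 -c "
from h import *
go(.4563,-.1044,.040,-50.3)
p,d=grab('scene','s4'); cv2.imwrite('pics/s4c.png',cv2.resize(p[80:250,160:360],None,fx=3,fy=3)[:,:,::-1])"
```

```text
t16.6 pos [ 0.4547 -0.1054  0.1631] yaw -50.5 tilt [-0.003  0.002] gap 0.0651 F 0.0 wf [-0.   0.2 -0.6]
 turn units: exact yaw -0.04 (mod 180 -0.04); then shift units x 0.01 y -0.05 z 3.08
```

View pics/s4c.png

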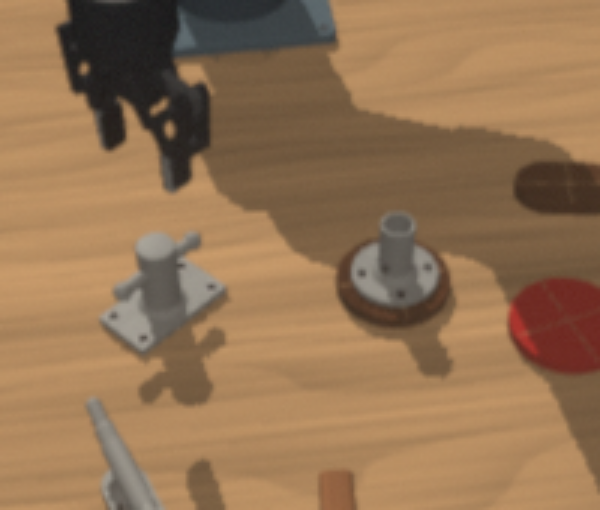

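The stanchion base is centred on the round pad at crop (395,275), and the jaws line up across the bollard's pin at (160,280). Descending and gripping.

{"op": "jog_arm", "data": {"motion": [[[0,-0.03,0.4],[0,0,0]],[[0,0,0.6],[0,0,0]],[[0,0,0.6],[0,0,0]],[[0,0,0.6],[0,0,0]],[[0,0,0.5],[0,0,0]],[[0,0,0.3],[0,0,0]],[[0,0,0.1],[0,0,0]],[[0,0,0],[0,0,0]],[[0,0,0],[0,0,0]]]}}

```text
t: 17.35
tcp_pos: [0.4565, -0.1033, 0.0408]
tcp_rot: [[0.639, -0.77, -0.0], [-0.77, -0.639, 0.0], [-0.0, 0.0, -1.0]]
wrist_force: [0.6, -0.2, 1.1]
finger_gap: 0.0646
grasp_force: 0.0
```

{"op": "jog_arm", "data": {"motion": [[[0,0,0],[0,0,0]],[[0,0,0],[0,0,0]],[[0,0,0],[0,0,0]],[[0,0,0],[0,0,0]],[[0,0,0],[0,0,0]],[[0,0,0],[0,0,0]],[[0,0,0],[0,0,0]]], "claw": 0, "force": 80}}

```text
t: 17.93
tcp_pos: [0.4569, -0.1044, 0.0418]
tcp_rot: [[0.638, -0.77, 0.002], [-0.77, -0.638, -0.001], [0.002, -0.001, -1.0]]
wrist_force: [-2.1, 0.5, 6.3]
finger_gap: 0.0326
grasp_force: 78.8
```

{"op": "jog_arm", "data": {"motion": [[[0,0,-0.2],[0,0,0]],[[0,0,-0.5],[0,0,0]],[[0,0,-0.8],[0,0,0]],[[0,0,-0.8],[0,0,0]],[[0,0,-0.5],[0,0,0]],[[0,0,-0.2],[0,0,0]],[[0,0,0],[0,0,0]],[[0,0,0],[0,0,0]]]}}

```text
t: 18.6
tcp_pos: [0.4558, -0.1037, 0.16]
tcp_rot: [[0.638, -0.77, -0.001], [-0.77, -0.638, 0.0], [-0.001, 0.0, -1.0]]
wrist_force: [0.1, 0.2, -5.8]
finger_gap: 0.0323
grasp_force: 80.4
```

```bash
python3 -c "
from h import *
go(.585,-.3846,.16,30.5)"
```

```text
t18.6 pos [ 0.4558 -0.1037  0.16  ] yaw -50.4 tilt [-0.001  0.   ] gap 0.0323 F 80.4 wf [ 0.1  0.2 -5.8]
 turn units: exact yaw -14.12 (mod 180 -14.12); then shift units x -0.78 y 7.69 z 0.00
```

{"op": "jog_arm", "data": {"motion": [[[0,0,0],[0,0,-0.88]],[[0,0,0],[0,0,-0.88]],[[0,0,0],[0,0,-0.88]],[[0,0,0],[0,0,-0.88]],[[0,0,0],[0,0,-0.88]],[[0,0,0],[0,0,-0.88]],[[0,0,0],[0,0,-0.88]],[[0,0,0],[0,0,-0.88]],[[0,0,0],[0,0,-0.88]],[[0,0,0],[0,0,-0.88]]]}}

```text
t: 19.43
tcp_pos: [0.4549, -0.1033, 0.1582]
tcp_rot: [[1.0, 0.005, -0.005], [0.005, -1.0, 0.002], [-0.005, -0.002, -1.0]]
wrist_force: [0.2, 0.1, -5.3]
finger_gap: 0.0323
grasp_force: 80.3
```

{"op": "jog_arm", "data": {"motion": [[[0,0,0],[0,0,-0.88]],[[0,0,0],[0,0,-0.88]],[[0,0,0],[0,0,-0.88]],[[0,0,0],[0,0,-0.88]],[[0,0,0],[0,0,-0.88]],[[0,0,0],[0,0,-0.88]],[[0,0,0],[0,0,0]],[[-0.07,0.6,0],[0,0,0]],[[-0.07,0.7,0],[0,0,0]],[[-0.07,0.7,0],[0,0,0]]]}}

```text
t: 20.27
tcp_pos: [0.489, -0.1772, 0.159]
tcp_rot: [[0.864, 0.503, -0.003], [0.503, -0.864, 0.002], [-0.001, -0.003, -1.0]]
wrist_force: [1.2, 0.9, -4.7]
finger_gap: 0.0322
grasp_force: 80.8
```

{"op": "jog_arm", "data": {"motion": [[[-0.07,0.7,0],[0,0,0]],[[-0.07,0.7,0],[0,0,0]],[[-0.07,0.7,0],[0,0,0]],[[-0.07,0.7,0],[0,0,0]],[[-0.07,0.7,0],[0,0,0]],[[-0.07,0.7,0],[0,0,0]],[[-0.07,0.7,0],[0,0,0]],[[-0.07,0.5,0],[0,0,0]],[[0,0,0],[0,0,0]],[[0,0,0],[0,0,0]]]}}

```text
t: 21.1
tcp_pos: [0.5783, -0.3755, 0.1575]
tcp_rot: [[0.865, 0.501, -0.003], [0.501, -0.865, 0.003], [-0.001, -0.004, -1.0]]
wrist_force: [0.5, 1.5, -5.9]
finger_gap: 0.0322
grasp_force: 81.2
```

```bash
python3 -c "
from h import *
go(.585,-.3846,.066,30.5)
p,d=grab('scene','s5'); cv2.imwrite('pics/s5c.png',cv2.resize(p[100:300,30:240],None,fx=3,fy=3)[:,:,::-1])"
```

```text
t21.1 pos [ 0.5783 -0.3755  0.1575] yaw 30.1 tilt [-0.003  0.003] gap 0.0322 F 81.2 wf [ 0.5  1.5 -5.9]
 turn units: exact yaw -0.07 (mod 180 -0.07); then shift units x 0.03 y 0.28 z 2.29
```

View pics/s5c.png

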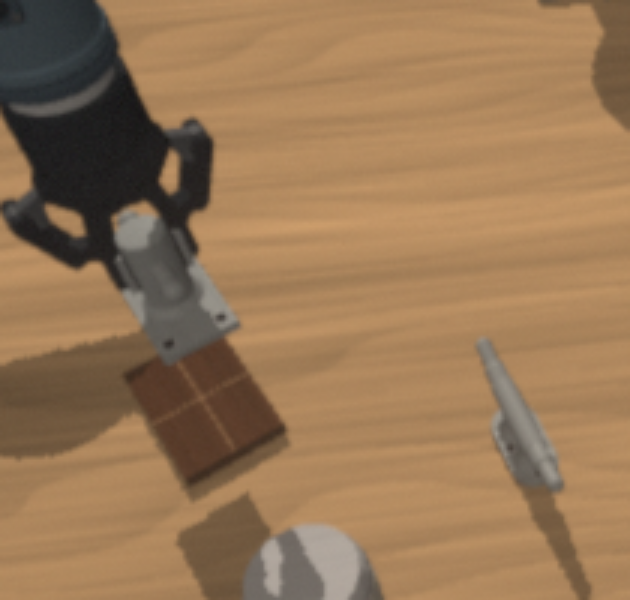

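The bollard hangs level, with its plate parallel to the rectangular pad at crop (205,410). Lowering.

{"op": "jog_arm", "data": {"motion": [[[0.03,0.28,0],[0,0,-0.07]],[[0,0,0.4],[0,0,0]],[[0,0,0.6],[0,0,0]],[[0,0,0.6],[0,0,0]],[[0,0,0.4],[0,0,0]],[[0,0,0.2],[0,0,0]],[[0,0,0],[0,0,0]],[[0,0,0],[0,0,0]],[[0,0,0],[0,0,0]]]}}

```text
t: 21.9
tcp_pos: [0.5867, -0.3844, 0.0743]
tcp_rot: [[0.86, 0.511, 0.002], [0.511, -0.86, -0.002], [0.001, 0.002, -1.0]]
wrist_force: [0.1, -0.5, -5.7]
finger_gap: 0.0323
grasp_force: 81.5
```

```bash
python3 -c "
from h import *
go(.585,-.3846,.053,30.5)"
```

```text
t21.9 pos [ 0.5867 -0.3844  0.0743] yaw 30.7 tilt [ 0.002 -0.002] gap 0.0323 F 81.5 wf [ 0.1 -0.5 -5.7]
 turn units: exact yaw 0.04 (mod 180 0.04); then shift units x -0.04 y -0.02 z 0.53
```

{"op": "jog_arm", "data": {"motion": [[[-0.03,-0.02,0.2],[0,0,0]],[[0,0,0.1],[0,0,0]],[[0,0,0.1],[0,0,0]],[[0,0,0.05],[0,0,0]],[[0,0,0.03],[0,0,0]],[[0,0,0],[0,0,0]],[[0,0,0],[0,0,0]]]}}

```text
t: 22.48
tcp_pos: [0.5843, -0.3841, 0.0539]
tcp_rot: [[0.86, 0.511, -0.0], [0.511, -0.86, 0.0], [-0.0, -0.0, -1.0]]
wrist_force: [-2.6, 1.6, -0.5]
finger_gap: 0.0327
grasp_force: 82.3
```

{"op": "jog_arm", "data": {"motion": [[[0,0,0.04],[0,0,0]],[[0,0,0],[0,0,0]],[[0,0,0],[0,0,0]]]}}

```text
t: 22.73
tcp_pos: [0.5843, -0.3841, 0.0539]
tcp_rot: [[0.86, 0.511, 0.0], [0.511, -0.86, -0.0], [-0.0, 0.0, -1.0]]
wrist_force: [-6.0, 3.7, 8.2]
finger_gap: 0.0328
grasp_force: 82.8
```

Seated. Releasing, then on to the cleat.

{"op": "jog_arm", "data": {"motion": [[[0,0,-0.02],[0,0,0]],[[0,0,0],[0,0,0]],[[0,0,0],[0,0,0]],[[0,0,0],[0,0,0]],[[0,0,0],[0,0,0]]], "claw": 60}}

```text
t: 23.15
tcp_pos: [0.5848, -0.3843, 0.0527]
tcp_rot: [[0.86, 0.511, 0.001], [0.511, -0.86, -0.0], [0.0, 0.001, -1.0]]
wrist_force: [-0.2, 0.1, 0.4]
finger_gap: 0.06
grasp_force: 0.0
```

{"op": "jog_arm", "data": {"motion": [[[0,0,-0.3],[0,0,0]],[[0,0,-0.7],[0,0,0]],[[0,0,-0.7],[0,0,0]],[[0,0,-0.7],[0,0,0]],[[0,0,-0.4],[0,0,0]],[[0,0,0],[0,0,0]],[[0,0,0],[0,0,0]]]}}

```text
t: 23.73
tcp_pos: [0.5851, -0.3846, 0.1667]
tcp_rot: [[0.86, 0.511, 0.003], [0.511, -0.86, -0.002], [0.001, 0.003, -1.0]]
wrist_force: [0.6, -0.1, -0.0]
finger_gap: 0.0601
grasp_force: 0.0
```

```bash
python3 -c "
from h import *
go(.6585,-.138,.15,19.8)"
```

```text
t23.7 pos [ 0.5851 -0.3846  0.1667] yaw 30.7 tilt [ 0.003 -0.002] gap 0.0601 F 0.0 wf [ 0.6 -0.1 -0. ]
 turn units: exact yaw 1.90 (mod 180 1.90); then shift units x 3.82 y -5.18 z 0.42
```

{"op": "jog_arm", "data": {"motion": [[[0,0,0],[0,0,0.95]],[[0,0,0],[0,0,0.95]],[[0.38,-0.52,0],[0,0,0]],[[0.38,-0.52,0],[0,0,0]],[[0.38,-0.52,0],[0,0,0]],[[0.38,-0.52,0],[0,0,0]],[[0.38,-0.52,0],[0,0,0]],[[0.38,-0.52,0],[0,0,0]],[[0.38,-0.52,0],[0,0,0]],[[0.38,-0.52,0],[0,0,0]]]}}

```text
t: 24.57
tcp_pos: [0.6417, -0.1846, 0.1626]
tcp_rot: [[0.941, 0.339, -0.003], [0.339, -0.941, 0.002], [-0.003, -0.003, -1.0]]
wrist_force: [0.9, -0.0, -0.6]
finger_gap: 0.0601
grasp_force: 0.0
```

{"op": "jog_arm", "data": {"motion": [[[0.38,-0.52,0],[0,0,0]],[[0.38,-0.5,0],[0,0,0]],[[0,0,0.4],[0,0,0]],[[0,0,0.5],[0,0,0]],[[0,0,0.5],[0,0,0]],[[0,0,0],[0,0,0]],[[0,0,0],[0,0,0]],[[0,0,0],[0,0,0]]]}}

```text
t: 25.23
tcp_pos: [0.6572, -0.1378, 0.1087]
tcp_rot: [[0.941, 0.339, -0.001], [0.339, -0.941, 0.0], [-0.0, -0.0, -1.0]]
wrist_force: [0.7, -0.1, 0.0]
finger_gap: 0.0596
grasp_force: 0.0
```

```bash
python3 -c "
from h import *
go(.6585,-.138,.032,19.8)
p,d=grab('scene','s6'); cv2.imwrite('pics/s6c.png',cv2.resize(p[120:300,60:270],None,fx=3,fy=3)[:,:,::-1])"
```

```text
t25.2 pos [ 0.6572 -0.1378  0.1087] yaw 19.8 tilt [-0.001  0.   ] gap 0.0596 F 0.0 wf [ 0.7 -0.1  0. ]
 turn units: exact yaw 0.00 (mod 180 0.00); then shift units x 0.03 y 0.02 z 1.92
```

View pics/s6c.png

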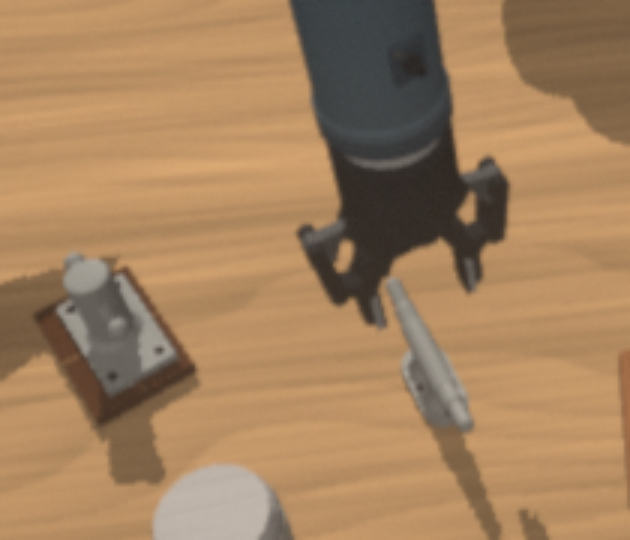

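The bollard sits squared up on its pad with an even rim at crop (115,345). The jaws are square to the cleat's bar at (430,350). Descending and gripping.

{"op": "jog_arm", "data": {"motion": [[[0.02,0.02,0.3],[0,0,0]],[[0,0,0.5],[0,0,0]],[[0,0,0.5],[0,0,0]],[[0,0,0.4],[0,0,0]],[[0,0,0.2],[0,0,0]],[[0,0,0],[0,0,0]],[[0,0,0],[0,0,0]]]}}

```text
t: 25.87
tcp_pos: [0.6585, -0.1383, 0.0328]
tcp_rot: [[0.941, 0.339, 0.0], [0.339, -0.941, -0.0], [0.0, 0.0, -1.0]]
wrist_force: [-0.3, -0.0, 0.8]
finger_gap: 0.0598
grasp_force: 0.0
```

{"op": "jog_arm", "data": {"motion": [[[0,0,0],[0,0,0]],[[0,0,0],[0,0,0]],[[0,0,0],[0,0,0]],[[0,0,0],[0,0,0]],[[0,0,0],[0,0,0]],[[0,0,0],[0,0,0]],[[0,0,0],[0,0,0]]], "claw": 0, "force": 70}}

```text
t: 26.45
tcp_pos: [0.6592, -0.1387, 0.0341]
tcp_rot: [[0.941, 0.339, 0.002], [0.339, -0.941, -0.001], [0.002, 0.002, -1.0]]
wrist_force: [-0.2, -0.8, 6.0]
finger_gap: 0.016
grasp_force: 68.3
```

{"op": "jog_arm", "data": {"motion": [[[0,0,-0.2],[0,0,0]],[[0,0,-0.5],[0,0,0]],[[0,0,-0.8],[0,0,0]],[[0,0,-0.8],[0,0,0]],[[0,0,-0.7],[0,0,0]],[[0,0,-0.3],[0,0,0]],[[0,0,0],[0,0,0]],[[0,0,0],[0,0,0]]]}}

```text
t: 27.12
tcp_pos: [0.6579, -0.1379, 0.1641]
tcp_rot: [[0.941, 0.339, -0.001], [0.339, -0.941, 0.0], [-0.0, -0.0, -1.0]]
wrist_force: [-0.4, 0.0, -2.1]
finger_gap: 0.016
grasp_force: 68.6
```

```bash
python3 -c "
from h import *
go(.3659,.2803,.165,81)"
```

```text
t27.1 pos [ 0.6579 -0.1379  0.1641] yaw 19.8 tilt [-0.001  0.   ] gap 0.0160 F 68.6 wf [-0.4  0.  -2.1]
 turn units: exact yaw -10.68 (mod 180 -10.68); then shift units x 9.18 y -8.84 z -0.02
```

{"op": "jog_arm", "data": {"motion": [[[0,0,0],[0,0,-0.89]],[[0,0,0],[0,0,-0.89]],[[0,0,0],[0,0,-0.89]],[[0,0,0],[0,0,-0.89]],[[0,0,0],[0,0,-0.89]],[[0,0,0],[0,0,-0.89]],[[0,0,0],[0,0,-0.89]],[[0,0,0],[0,0,-0.89]],[[0,0,0],[0,0,-0.89]],[[0,0,0],[0,0,-0.89]]]}}

```text
t: 27.95
tcp_pos: [0.6565, -0.1374, 0.1608]
tcp_rot: [[0.325, 0.946, -0.006], [0.946, -0.325, 0.002], [0.0, -0.006, -1.0]]
wrist_force: [-1.4, 0.0, -2.8]
finger_gap: 0.0158
grasp_force: 68.5
```

{"op": "jog_arm", "data": {"motion": [[[0,0,0],[0,0,-0.89]],[[0,0,0],[0,0,-0.89]],[[0.51,-0.49,0],[0,0,0]],[[0.51,-0.49,0],[0,0,0]],[[0.51,-0.49,0],[0,0,0]],[[0.51,-0.49,0],[0,0,0]],[[0.51,-0.49,0],[0,0,0]],[[0.51,-0.49,0],[0,0,0]],[[0.51,-0.49,0],[0,0,0]],[[0.51,-0.49,0],[0,0,0]]]}}

```text
t: 28.78
tcp_pos: [0.526, 0.0488, 0.1617]
tcp_rot: [[0.157, 0.988, -0.006], [0.988, -0.157, 0.001], [-0.0, -0.006, -1.0]]
wrist_force: [0.5, -0.8, -2.8]
finger_gap: 0.0158
grasp_force: 68.7
```

{"op": "jog_arm", "data": {"motion": [[[0.51,-0.49,0],[0,0,0]],[[0.51,-0.49,0],[0,0,0]],[[0.51,-0.49,0],[0,0,0]],[[0.51,-0.49,0],[0,0,0]],[[0.51,-0.49,0],[0,0,0]],[[0.51,-0.49,0],[0,0,0]],[[0.51,-0.49,0],[0,0,0]],[[0.51,-0.49,0],[0,0,0]],[[0,0,0],[0,0,0]],[[0,0,0],[0,0,0]]]}}

```text
t: 29.62
tcp_pos: [0.3971, 0.2337, 0.1625]
tcp_rot: [[0.153, 0.988, -0.005], [0.988, -0.153, -0.001], [-0.002, -0.004, -1.0]]
wrist_force: [-0.7, 0.6, -1.6]
finger_gap: 0.0161
grasp_force: 68.8
```

```bash
python3 -c "
from h import *
go(.3659,.2803,.06,81)
p,d=grab('scene','s7'); cv2.imwrite('pics/s7c.png',cv2.resize(p[50:250,260:470],None,fx=3,fy=3)[:,:,::-1])"
```

```text
t29.6 pos [0.3971 0.2337 0.1625] yaw 81.2 tilt [-0.005 -0.001] gap 0.0161 F 68.8 wf [-0.7  0.6 -1.6]
 turn units: exact yaw 0.03 (mod 180 0.03); then shift units x 1.03 y -0.95 z 2.56
```

View pics/s7c.png

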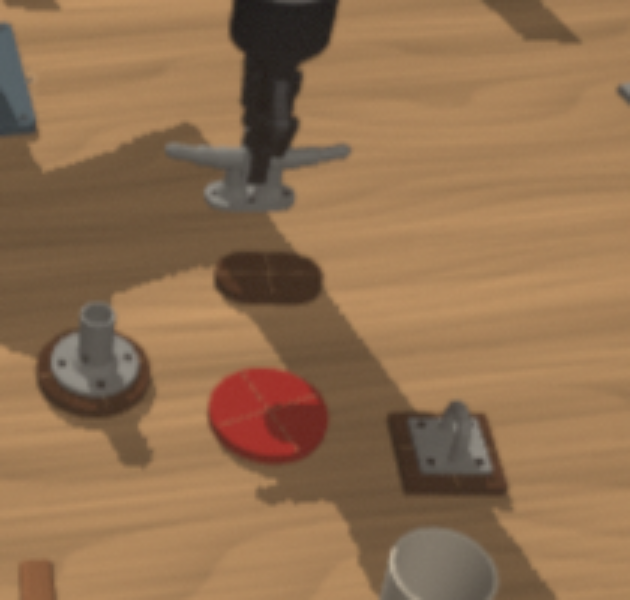

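The cleat hangs level at crop (250,180), above and just short of the oblong pad at (268,278). Aligning and lowering.

{"op": "jog_arm", "data": {"motion": [[[0.5,-0.48,0],[0,0,0]],[[0.5,-0.47,0],[0,0,0]],[[0,0,0.4],[0,0,0]],[[0,0,0.6],[0,0,0]],[[0,0,0.6],[0,0,0]],[[0,0,0.4],[0,0,0]],[[0,0,0.3],[0,0,0]],[[0,0,0],[0,0,0]],[[0,0,0],[0,0,0]],[[0,0,0],[0,0,0]]]}}

```text
t: 30.5
tcp_pos: [0.3691, 0.2783, 0.0729]
tcp_rot: [[0.157, 0.988, 0.0], [0.988, -0.157, -0.0], [-0.0, 0.0, -1.0]]
wrist_force: [-0.0, -0.7, -1.9]
finger_gap: 0.016
grasp_force: 68.9
```

```bash
python3 -c "
from h import *
go(.3659,.2803,.046,81)"
```

```text
t30.5 pos [0.3691 0.2783 0.0729] yaw 80.9 tilt [ 0. -0.] gap 0.0160 F 68.9 wf [-0.  -0.7 -1.9]
 turn units: exact yaw -0.01 (mod 180 -0.01); then shift units x 0.04 y -0.09 z 0.67
```

{"op": "jog_arm", "data": {"motion": [[[0.04,-0.08,0.2],[0,0,0]],[[0,0,0.2],[0,0,0]],[[0,0,0.1],[0,0,0]],[[0,0,0.05],[0,0,0]],[[0,0,0.05],[0,0,0]],[[0,0,0],[0,0,0]],[[0,0,0],[0,0,0]]]}}

```text
t: 31.08
tcp_pos: [0.3654, 0.2809, 0.0487]
tcp_rot: [[0.156, 0.988, 0.0], [0.988, -0.156, 0.0], [0.0, 0.0, -1.0]]
wrist_force: [-0.5, -0.7, -3.0]
finger_gap: 0.0158
grasp_force: 68.9
```

{"op": "jog_arm", "data": {"motion": [[[0,0,0.04],[0,0,0]],[[0,0,0],[0,0,0]],[[0,0,0],[0,0,0]]]}}

```text
t: 31.33
tcp_pos: [0.3654, 0.2809, 0.0472]
tcp_rot: [[0.156, 0.988, 0.0], [0.988, -0.156, 0.0], [0.0, 0.0, -1.0]]
wrist_force: [-0.3, -0.1, -1.3]
finger_gap: 0.0156
grasp_force: 68.9
```

{"op": "jog_arm", "data": {"motion": [[[0,0,0.03],[0,0,0]],[[0,0,0],[0,0,0]],[[0,0,0],[0,0,0]]]}}

```text
t: 31.58
tcp_pos: [0.3657, 0.2809, 0.0461]
tcp_rot: [[0.156, 0.988, 0.001], [0.988, -0.156, 0.0], [0.0, 0.001, -1.0]]
wrist_force: [0.2, -1.2, 0.6]
finger_gap: 0.0159
grasp_force: 69.3
```

{"op": "jog_arm", "data": {"motion": [[[0,0,0.03],[0,0,0]],[[0,0,0],[0,0,0]],[[0,0,0],[0,0,0]]]}}

```text
t: 31.83
tcp_pos: [0.3662, 0.2809, 0.0458]
tcp_rot: [[0.156, 0.988, 0.002], [0.988, -0.156, 0.0], [0.001, 0.002, -1.0]]
wrist_force: [-0.9, -2.7, 10.3]
finger_gap: 0.0162
grasp_force: 70.2
```

{"op": "jog_arm", "data": {"motion": [[[0,0,-0.03],[0,0,0]],[[0,0,0],[0,0,0]],[[0,0,0],[0,0,0]],[[0,0,0],[0,0,0]],[[0,0,0],[0,0,0]]], "claw": 60}}

```text
t: 32.25
tcp_pos: [0.3653, 0.2808, 0.0458]
tcp_rot: [[0.156, 0.988, -0.0], [0.988, -0.156, -0.0], [-0.0, -0.0, -1.0]]
wrist_force: [1.0, 0.0, -0.4]
finger_gap: 0.06
grasp_force: 0.0
```

{"op": "jog_arm", "data": {"motion": [[[0,0,-0.3],[0,0,0]],[[0,0,-0.7],[0,0,0]],[[0,0,-0.7],[0,0,0]],[[0,0,-0.7],[0,0,0]],[[0,0,-0.7],[0,0,0]],[[0,0,-0.7],[0,0,0]],[[-0.7,0,0],[0,0,0]],[[-0.7,0,0],[0,0,0]],[[-0.7,0,0],[0,0,0]],[[-0.7,0,0],[0,0,0]]]}}

```text
t: 33.08
tcp_pos: [0.3473, 0.1693, 0.1979]
tcp_rot: [[0.155, 0.988, 0.0], [0.988, -0.155, -0.0], [0.0, 0.0, -1.0]]
wrist_force: [-0.1, -0.8, 0.3]
finger_gap: 0.06
grasp_force: 0.0
```

{"op": "jog_arm", "data": {"motion": [[[-0.7,0,0],[0,0,0]],[[-0.7,0,0],[0,0,0]],[[-0.7,0,0],[0,0,0]],[[-0.7,0,0],[0,0,0]],[[-0.7,0,0],[0,0,0]],[[-0.7,0,0],[0,0,0]],[[0,0,0],[0,0,0]],[[0,0,0],[0,0,0]],[[0,0,0],[0,0,0]]]}}

```text
t: 33.83
tcp_pos: [0.3215, 0.0046, 0.1978]
tcp_rot: [[0.158, 0.988, -0.0], [0.988, -0.158, 0.001], [0.001, -0.0, -1.0]]
wrist_force: [-0.2, -0.3, -0.2]
finger_gap: 0.06
grasp_force: 0.0
```

```bash
python3 - <<'E'
from h import *
p,d=grab("top","t9"); cv2.imwrite("pics/t9v.png",cv2.resize(p,(800,600))[:,:,::-1])
W=cloud("top",d); z=W[...,2]; hsv=cv2.cvtColor(p,cv2.COLOR_RGB2HSV); s=hsv[...,1]<75
P={"cleat":(.3659,.2803,.018,.047,.054),"stan":(.4587,.0962,.018,.062,.074),"eye":(.5922,.3646,.018,.042,.054),"boll":(.585,-.3846,.02,.076,.088)}
for k,(x,y,zp,lo,zt) in P.items():
    near=np.hypot(W[...,0]-x,W[...,1]-y)<.09
    for a,b,zz in((.0155,.027,zp),(lo if k!="stan" else .06,zt+.015,zt)):
        v,u=np.nonzero(s&near&(z>a)&(z<b))
        if len(u)>5: q=ray("top",np.c_[u,v],zz); print(k,len(u),rect(q),"pad",x,y)
# whole outline of pad+plate
E
```

```text
cleat 161 (array([366. , 282.8]), array([35.9, 70.4]), np.float32(80.0)) pad 0.3659 0.2803
cleat 368 (array([366.4, 285.1]), array([ 17.8, 146.4]), np.float32(81.2)) pad 0.3659 0.2803
stan 544 (array([457.9,  97.4]), array([73.9, 74.6]), np.float32(28.2)) pad 0.4587 0.0962
stan 54 (array([458.5,  96.4]), array([27. , 29.5]), np.float32(2.2)) pad 0.4587 0.0962
eye 335 (array([591.6, 366.5]), array([57. , 57.6]), np.float32(170.5)) pad 0.5922 0.3646
eye 72 (array([588.8, 364.4]), array([14.5, 40.1]), np.float32(174.5)) pad 0.5922 0.3646
boll 464 (array([ 583.9, -380.3]), array([57.5, 99.6]), np.float32(30.5)) pad 0.585 -0.3846
boll 153 (array([ 582.7, -377.8]), array([32.8, 33.7]), np.float32(177.2)) pad 0.585 -0.3846
```

View pics/t9v.png

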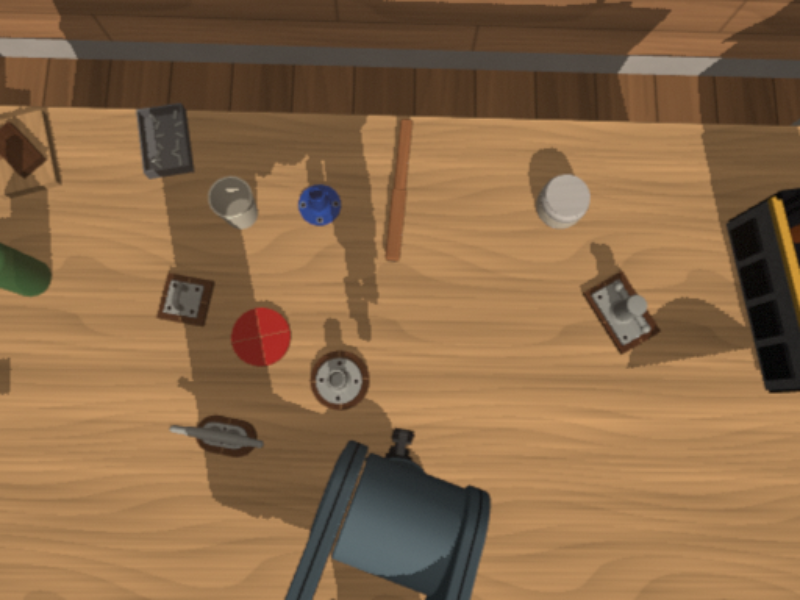

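All four fittings stand on their pads, and the cup (233,200) and brush (398,190) are undisturbed. The bollard reads up to 7 mm off centre, so I'll check its rim directly in a crop.

```bash
python3 - <<'E'
from h import *
a=np.load("pics/top0.npz")["p"];p=np.load("pics/t9.npz")["p"]
b=p[165:235,360:430]; c=a[165:235,360:430]; e=np.load("pics/s6.npz")["p"][190:270,60:140]
f=lambda x:cv2.resize(x,(395,395),interpolation=cv2.INTER_CUBIC)
cv2.imwrite("pics/boll.png",np.hstack([f(b),f(e)])[:,:,::-1])
# pad centre = crossing of scribed lines: diagonal of top-face corners; project expected bollard/pad models
for n,off in(("top",(360,165)),("scene",(60,190))):
    s=395/(70 if n=="top" else 80)
    for nm,L,B,z,cx,cy in(("pad",.124,.08,.012,.585,-.3846),("plate",.1,.056,.02,.585,-.3846)):
        t=np.radians(30.5);R=np.array([[np.cos(t),-np.sin(t)],[np.sin(t),np.cos(t)]])
        q=np.array([[1,1],[1,-1],[-1,-1],[-1,1]])*[L/2,B/2]@R.T+[cx,cy]
        print(n,nm,((proj(n,np.c_[q,np.full(4,z)])-off)*s).round().tolist())
E
```

```text
top pad [[73.0, 125.0], [212.0, 45.0], [354.0, 267.0], [214.0, 349.0]]
top plate [[113.0, 131.0], [211.0, 75.0], [326.0, 255.0], [228.0, 313.0]]
scene pad [[326.0, 244.0], [163.0, 336.0], [59.0, 163.0], [214.0, 82.0]]
scene plate [[286.0, 231.0], [172.0, 295.0], [87.0, 156.0], [196.0, 99.0]]
```

View pics/boll.png

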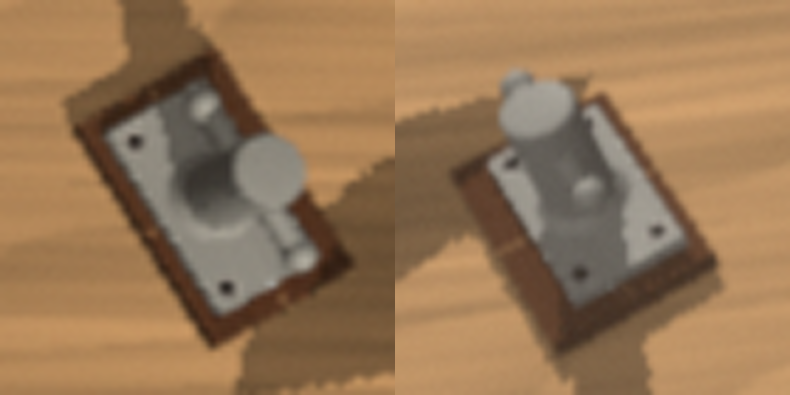

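The left crop shows wood on all four sides of the bollard plate and the edges parallel. Plate corners at (106,133) and (218,313) sit about 3 mm from where a centred plate would be. The other estimates run from 4 to 7 mm, all inside 12 mm. The rest are within about 5 mm, and the gripper is clear, so I'm handing in.

```bash
python3 -c "
from h import *
print(ticket.sign_off())"
```

```text
the job is handed in; nothing more can be done
None
```

I set all four fittings down upright on their matching pads and handed the job in, but the sign-off returned no verdict. By the camera, the stanchion base is about 1 mm off centre, the eye plate 2–4 mm, the cleat 3–5 mm and the bollard 3–7 mm (so its rim is slightly uneven), all inside the 12 mm limit, and the cup and brush look undisturbed.

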